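Put the walnuts away in the keeper

ROBOT

A 6-joint arm with a two-finger parallel gripper is mounted at the origin on the work surface. World frame = base frame: x ahead of the robot, y to its left, z up, the work surface at z = 0. Lengths are in m, angles in degrees, forces in N, time in s.
With the tool pointing down it reaches from about 0.3 to 0.75 m from the base axis. Payload 8.5 kg.
Tool frame: the origin (TCP) lies midway between the tips of the shut fingers; the grasp point (between the pads) lies grasp_offset behind it (grasp_offset is the distance from the TCP to the grasp point, in m); z points along the fingers, y is the line along which they close (so a half turn about z gives the same grasp; the last joint's range is limited). The gripper opens to 85 mm and grips with 20 to 120 N. Pads are 22 mm wide; open, the fingers measure 114 mm over their backs; the gripper's body (76 mm by 85 mm) begins 54 mm behind the grasp point. The pads swing forward as they close: fully open they stand 13 mm farther back than shut.
Start: joints at [-12.336, 21.807, 74.336, -0, 83.858, -12.336], TCP at [0.55, 0, 0.231] pointing down, gripper open.
Joint ranges: [-178.18, 178.18], [-50.72, 133.34], [12.68, 142.11], [-81.47, 261.47], [9.98, 163.14], [-165.26, 165.26]. Speed limits (degrees/s): [136.94, 136.94, 180, 180, 180, 180].

INTERFACE

Orientations are given as a 3x3 rotation matrix whose columns are the frame's x, y, z axes.
In Python, from rig import observe, get_image, camera_params, close_job, grasp_offset gives the robot as it stands.
- The arm moves only by the shell command python3 -m handwheel 'ROWS' [OPENING] [FORCE]. ROWS is JSON, a list of rows, each a list of 2 entries, a list of its own where there are three numbers: the shift along the tool's x, y, z as a fraction of full scale, then the turn, a rotation vector about the tool's x, y, z as a fraction of full scale. In form: [[[dx, dy, dz], [ax, ay, az]], ...]. A call has 1 to 10 rows; each row is the pose to reach, as a shift and turn from the pose commanded when the call began, along the tool's axes at that moment, turning the shorter way round; what a row does not reach only later rows make up. Full scale, the value 1, is 0.5 m for a shift and pi rad for a turn. A row lasts 1/10 s, in which the tool goes at most 50 mm and 8.59 degrees, less where a joint would pass 70% of its speed; a pose out of reach is approached as far as the arm can. A call with a number of a shift or a turn outside -1 to 1 is refused whole. A call with a gripper value outside its range is refused whole. OPENING is the opening, from 0 (shut) to 1 (fully open), set as the call begins (- or left out, the last holds). The fingers move at their own pace and stop on an object; FORCE is the grip in N (left out, the last holds). Time passes only in rows, so rows that repeat a pose let the fingers close. It gives the time, the measured TCP pose, the force, the opening and the grip force at its end, in the units of the state.
- observe(): the state, without advancing time (a new reading comes with each control period).
- get_image(name): name is "scene" or "side" or "wrist"; returns (picture, depth): 480x640x3 uint8, red, green, blue; 480x640 float32, m along the optical axis (not along the pixel's ray), 0 where there is no reading.
- camera_params(name): a dict with "K" (3x3 intrinsics, pixels), "R" (3x3) and "t" (3): a world point X has camera coordinates R X + t. Camera axes: x right, y down, z forward; pixel columns grow to the right and rows downward; lengths in m; the calibration is good to about 2 mm. The wrist camera is an equidistant fisheye: a pixel r from the principal point sees the ray r / f radians off the axis. A picture is of the moment at which its call begins: read the wrist's pose just before it. camera_params takes no time and is no camera call; for the wrist camera it gives the pose at the moment of the call.
- close_job(): hands the job in; it is judged then, once.
The state is a dict: "time_s": time; "q": joint angles; "qvel": joint speeds; "joint_efforts": joint torques, N m; "position": TCP position; "tool_rot": TCP orientation; "ft_force": force on the tool from outside, world axes, zero at the start; "wrist_torque": the same for the moment, N m; "grip_width": finger opening in m; "gripper_force": force on a finger pad.
Only numpy, scipy, OpenCV 4.12 (cv2) and the standard library are available. Lean on these libraries where they do the work, as an engineer would, in place of code of your own. Each camera call takes 0.05 s, during which the arm holds its last target. There are 200 camera calls.

TASK

Pour all six walnuts from the copper cup into the open bay of the walnut keeper, then stand the empty cup upright on the cork trivet and let go of it. Last, slide the keeper's blue lid fully shut, and leave the jar, the bowl, the salt dish and the spoon where they are.

Things in the scene. Friction and masses are not known exactly. Their poses are not given: they have to be found in the camera images.
- cup: the copper cup, round, without a handle, open at the top: 95 high, outside diameter 64 at the foot and 69 at the rim, wall 3, floor 5 thick, about 160 g; it holds the six walnuts, which fill its lower 60. It stands upright at the start, left or right of the keeper. Origin: centre of its underside; z points out of the mouth
- cup_rim (a point): centre of the cup's mouth, 95 above the cup's origin
- keeper: the walnut keeper, a plywood box fixed to the counter, 300 long (its x) x 140 wide (its y) x 100 high, with two dark rails along its long top edges up to 114 high. Its half towards the robot (-x) is an open bay, its other half is filled in and covered. Origin: centre of its underside; yaw up to 15 degrees either way
- bay (a point): centre of the floor of the keeper's bay, 8 above the counter and 92 below the rim of the walls; axes as the keeper's. The bay is 135 long in x and 120 wide in y
- lid (a joint): position of the keeper's blue sliding lid, m: 0 = fully shut over the bay against a stop, 0.145 = fully open, lying over the covered half. At the start it is 0.105 to 0.145, which leaves at least the 100 of the bay nearest the robot uncovered. It slides along the keeper's x with about 2 N of friction plus 4 N per m/s and stays where it is left; it cannot be lifted off
- lid_grip (a point): grip point on the lid's pale wooden handle, on the middle of the lid: an upright bar 18 thick (keeper's x) x 50 long (keeper's y), rising 34 above the lid (top of lid 109, top of handle 143 above the counter). The point is 128 above the counter; it moves with the lid and, when shut, lies straight over the bay's centre
- trivet: the round cork trivet, 130 dia x 8 thick, fixed to the counter, left or right of the keeper; origin: centre of its underside, on the counter
- walnut0: a walnut in its shell, light brown, smooth and polished (low friction), 25 thick x 30 long, 12 g; origin: its centre; starts in the cup, as do the other five
- walnut1: a walnut in its shell, light brown, smooth and polished (low friction), 25 thick x 30 long, 12 g; origin: its centre
- walnut2: a walnut in its shell, light brown, smooth and polished (low friction), 25 thick x 30 long, 12 g; origin: its centre
- walnut3: a walnut in its shell, light brown, smooth and polished (low friction), 25 thick x 30 long, 12 g; origin: its centre
- walnut4: a walnut in its shell, light brown, smooth and polished (low friction), 25 thick x 30 long, 12 g; origin: its centre
- walnut5: a walnut in its shell, light brown, smooth and polished (low friction), 25 thick x 30 long, 12 g; origin: its centre
- jar: bystander: a green glass jar with a red cap, 68 dia x 120 high; origin: centre of its underside; leave it where it is
- bowl: bystander: a blue ceramic bowl, 110 dia x 50 high; origin: centre of its underside; leave it where it is
- dish: bystander: a white ceramic salt dish with a wooden lid, 76 dia x 45 high, at the left; origin: centre of its underside; leave it where it is
- spoon: bystander: a wooden spoon lying at the right; leave it where it is
Not all that is in view belongs to the job. There is more than one size of the trivet; the job needs the middle-sized.

How it is judged (in metres and radians):
On the way, in this order (a step that is already met when the one before it is completed fails the run):
1. the cup is held up off the counter and tipped by more than 60 degrees (angle between cup's own z axis and vertical above 1.05 rad and height (world z) of cup above 0.08 m).
2. all six walnuts are in the keeper's bay, with the lid not shut (x of walnut0 in the frame of bay between -0.07 and 0.07 m and y of walnut0 in the frame of bay between -0.062 and 0.062 m and z of walnut0 in the frame of bay between 0 and 0.085 m and x of walnut1 in the frame of bay between -0.07 and 0.07 m and y of walnut1 in the frame of bay between -0.062 and 0.062 m and z of walnut1 in the frame of bay between 0 and 0.085 m and x of walnut2 in the frame of bay between -0.07 and 0.07 m and y of walnut2 in the frame of bay between -0.062 and 0.062 m and z of walnut2 in the frame of bay between 0 and 0.085 m and x of walnut3 in the frame of bay between -0.07 and 0.07 m and y of walnut3 in the frame of bay between -0.062 and 0.062 m and z of walnut3 in the frame of bay between 0 and 0.085 m and x of walnut4 in the frame of bay between -0.07 and 0.07 m and y of walnut4 in the frame of bay between -0.062 and 0.062 m and z of walnut4 in the frame of bay between 0 and 0.085 m and x of walnut5 in the frame of bay between -0.07 and 0.07 m and y of walnut5 in the frame of bay between -0.062 and 0.062 m and z of walnut5 in the frame of bay between 0 and 0.085 m and value of joint lid above 0.02 m), for 0.2 s.
3. the cup stands upright on the trivet, released, with the lid not shut yet (angle between cup's own z axis and vertical below 0.1 rad and horizontal distance between cup and trivet below 0.04 m and z of cup in the frame of trivet between 0.004 and 0.013 m and contact force between the fingers and cup below 0.1 N and linear speed of cup below 0.02 m/s and value of joint lid above 0.02 m), for 0.2 s.
4. the lid is fully shut (value of joint lid below 0.006 m), for 0.2 s.
At the end, for the whole second after the job is handed in: all six walnuts lie in the keeper's bay, the lid is shut to within 6 mm, and the cup stands released and at rest on the trivet, upright within 0.1 rad and within 40 mm of its centre (x of walnut0 in the frame of bay between -0.07 and 0.07 m and y of walnut0 in the frame of bay between -0.062 and 0.062 m and z of walnut0 in the frame of bay between 0 and 0.085 m and x of walnut1 in the frame of bay between -0.07 and 0.07 m and y of walnut1 in the frame of bay between -0.062 and 0.062 m and z of walnut1 in the frame of bay between 0 and 0.085 m and x of walnut2 in the frame of bay between -0.07 and 0.07 m and y of walnut2 in the frame of bay between -0.062 and 0.062 m and z of walnut2 in the frame of bay between 0 and 0.085 m and x of walnut3 in the frame of bay between -0.07 and 0.07 m and y of walnut3 in the frame of bay between -0.062 and 0.062 m and z of walnut3 in the frame of bay between 0 and 0.085 m and x of walnut4 in the frame of bay between -0.07 and 0.07 m and y of walnut4 in the frame of bay between -0.062 and 0.062 m and z of walnut4 in the frame of bay between 0 and 0.085 m and x of walnut5 in the frame of bay between -0.07 and 0.07 m and y of walnut5 in the frame of bay between -0.062 and 0.062 m and z of walnut5 in the frame of bay between 0 and 0.085 m and angle between cup's own z axis and vertical below 0.1 rad and horizontal distance between cup and trivet below 0.04 m and z of cup in the frame of trivet between 0.004 and 0.013 m and contact force between the fingers and cup below 0.1 N and linear speed of cup below 0.02 m/s and value of joint lid below 0.006 m); the robot touches nothing.
It fails at once if a bystander (jar, bowl, salt dish or spoon) is moved by more than 30 mm (distance of any of jar, bowl, dish, spoon from where it was at the start of the episode above 0.03 m).
It also fails if it takes over 64 s, if anything falls off the work surface, if the arm or the gripper's body presses on something with over 40 N, if the wrist force passes 120 N, or if a joint passes its speed limit or range.

## Working session

There is one attempt and no reset: what is moved stays moved. The work goes in short steps, Python scripts to look and compute and a shell command to move; the robot and the scene stay as the last step left them, time stands still between calls to the robot, and variables do not carry over. Pictures are saved under pics/ and viewed, at most 10 in all, crops included, and the job is handed in when it is done.

```bash
mkdir -p pics; ls; python3 - <<'E'
from rig import *
import cv2,numpy as np
print(observe()); print(grasp_offset)
for n in("scene","side"):
    p,d=get_image(n); cv2.imwrite(f"pics/{n}0.png",p[...,::-1]); np.save(f"{n}0.npy",d)
    print(n,camera_params(n))
E
```

```text
pics
{'time_s': 0.0, 'q': array([-1.23352439e+01,  2.18410521e+01,  7.43849910e+01,  1.88757170e-05,
        8.38590642e+01, -1.23342581e+01]), 'qvel': array([ 0.00769304, -0.04380605, -0.07163552, -0.11740224,  0.0653006 ,
       -0.07372365]), 'joint_efforts': array([-1.00240642e-03, -4.48466885e+01, -2.31285810e+01, -2.87182611e-04,
        4.73836102e-03,  1.77242771e-05]), 'position': array([5.49701636e-01, 6.81560297e-05, 2.30709809e-01]), 'tool_rot': array([[ 1.74714731e-05,  9.99998947e-01, -1.45103937e-03],
       [ 9.99999949e-01, -1.70105701e-05,  3.17648164e-04],
       [ 3.17623147e-04, -1.45104484e-03, -9.99998897e-01]]), 'ft_force': array([-0.34989778,  0.24442702,  0.40870871]), 'wrist_torque': array([ 0.00773811, -0.0198008 ,  0.00342154]), 'gripper_force': 0.0, 'grip_width': 0.08521507268275205}
0.0187
scene {'K': array([[582.17063627,   0.        , 316.89718233],
       [  0.        , 582.17063627, 227.41917529],
       [  0.        ,   0.        ,   1.        ]]), 'R': array([[ 0.74546424,  0.66632349, -0.01720669],
       [ 0.51234892, -0.58933228, -0.62464874],
       [-0.42635858,  0.45683747, -0.78071626]]), 't': array([-0.45270889, -0.13830872,  1.92353516])}
side {'K': array([[446.82797031,   0.        , 311.41632344],
       [  0.        , 446.82797031, 249.73540845],
       [  0.        ,   0.        ,   1.        ]]), 'R': array([[ 0.99991503, -0.01288995,  0.0019462 ],
       [-0.00851419, -0.75880463, -0.65126265],
       [ 0.00987153,  0.65119074, -0.7588499 ]]), 't': array([-0.48933901,  0.14825859,  1.31459912])}
```

View pics/scene0.png

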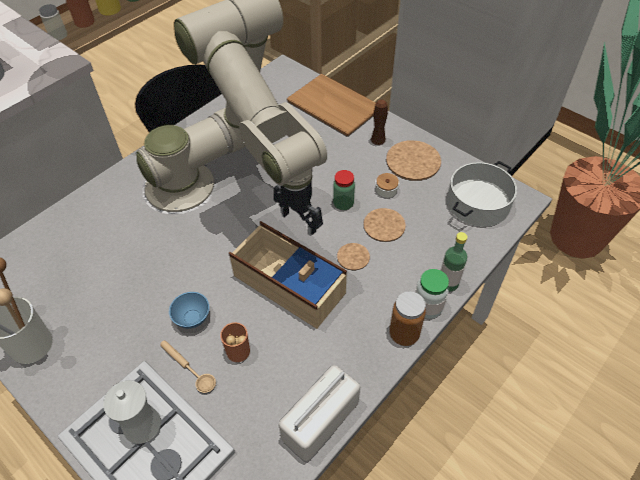

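View pics/side0.png

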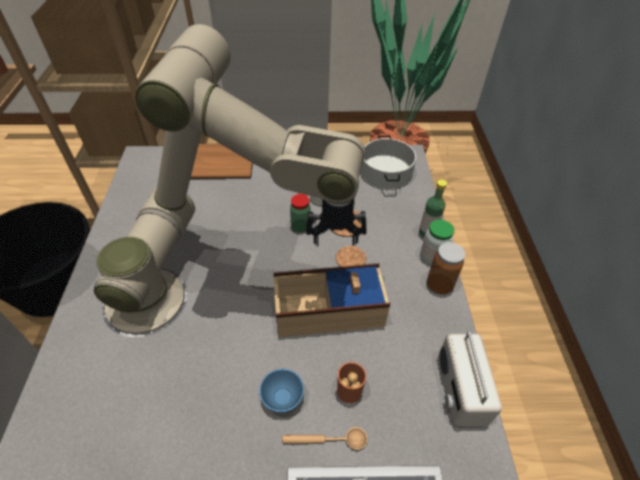

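The scene view shows the keeper at about (288,275) with its lid partly over the far half. The cup is at (236,342), the bowl at (190,312) and the spoon at (190,365). The trivets are at (353,256) small, (384,224) middle and (414,160) large. The jar is at (344,190) and the dish at (387,184). The side view agrees.

```bash
cat > h.py <<'E'
from rig import *
import cv2,numpy as np
def pts(n,d,c=None):
    c=c or camera_params(n); K=c["K"]
    v,u=np.indices(d.shape); P=np.stack([(u-K[0,2])/K[0,0]*d,(v-K[1,2])/K[1,1]*d,d],-1)
    W=(P-c["t"])@c["R"]; W[d==0]=np.nan
    return W
E
python3 - <<'E'
from h import *
for n in("scene","side"):
    d=np.load(n+"0.npy"); im=cv2.imread(f"pics/{n}0.png"); W=pts(n,d); H=cv2.cvtColor(im,cv2.COLOR_BGR2HSV)
    x,y,z=W[...,0],W[...,1],W[...,2]
    box={"scene":dict(small=(335,240,372,272),mid=(360,205,408,242),large=(384,138,444,182),cup=(218,320,254,364),bowl=(168,290,214,332),jar=(328,168,358,212),dish=(374,170,400,198),spoon=(158,338,220,396),keep=(225,220,352,325))}.get(n) or dict(cup=(334,360,370,405),bowl=(258,368,306,414),spoon=(280,425,372,455),keep=(268,260,392,340),jar=(288,192,314,236))
    for k,(a,b,c,e) in box.items():
        w=W[b:e,a:c].reshape(-1,3); h=H[b:e,a:c].reshape(-1,3)
        w0=w
        if k in("small","mid","large"):
            m=(h[:,1]>70)&(w[:,2]<.03)&(w[:,2]>-.01); w=w[m]
            (cx,cy),r=cv2.minEnclosingCircle(w[:,:2].astype(np.float32)); print(n,k,np.round([cx,cy,r*2],4),np.median(w[:,2]).round(4)); continue
        if k=="keep":
            top=w[(w[:,2]>.107)&(w[:,2]<.122)&(h[:,2]<110)&~((h[:,0]>95)&(h[:,0]<130))]  # rails
            r=cv2.minAreaRect(top[:,:2].astype(np.float32)); print(n,"rails",r,len(top))
            m=(h[:,0]>95)&(h[:,0]<130)&(h[:,1]>110)&(w[:,2]>.1)&(w[:,2]<.118); l=w[m]; print(" lid",cv2.minAreaRect(l[:,:2].astype(np.float32)),np.median(l[:,2]))
            g=w[(w[:,2]>.136)&(w[:,2]<.15)]; print(" handle",cv2.minAreaRect(g[:,:2].astype(np.float32)),len(g), g[:,2].max()); continue
        w=w[w[:,2]>.012]
        t=np.nanpercentile(w[:,2],98); q=w[w[:,2]>t-.006]
        if k=="spoon": q=w
        (cx,cy),r=cv2.minEnclosingCircle(q[:,:2].astype(np.float32)); print(n,k,np.round([cx,cy,r*2],4),"top",t.round(4),len(q))
E
```

```text
scene small [0.6146 0.1511 0.103 ] 0.006
scene mid [0.6098 0.307  0.1384] 0.0081
scene large [0.4926 0.5884 0.2322] 0.0116
scene cup [ 0.5819 -0.2869  0.072 ] top 0.0975 102
scene bowl [ 0.4124 -0.3017  0.1112] top 0.0537 157
scene jar [0.4552 0.2918 0.0634] top 0.1256 150
scene dish [0.5284 0.4261 0.076 ] top 0.0486 153
scene spoon [ 0.5153 -0.4103  0.1992] top 0.0458 589
scene rails ((0.5389779806137085, -0.04518228769302368), (0.29908064007759094, 0.1464233249425888), 5.510860919952393) 542
 lid ((0.6048158407211304, -0.03544383496046066), (0.14693951606750488, 0.12925870716571808), 6.085029602050781) 0.10904930211533564
 handle ((0.6050105094909668, -0.0384574756026268), (0.020960314199328423, 0.052537426352500916), 7.588071346282959) 121 0.14842080736142216
side cup [ 0.5815 -0.2838  0.071 ] top 0.0973 132
side bowl [ 0.4123 -0.2976  0.1109] top 0.0527 240
side spoon [ 0.5149 -0.4022  0.1995] top 0.0227 489
side rails ((0.5367858409881592, -0.04317253828048706), (0.29725056886672974, 0.1454930603504181), 6.116164684295654) 667
 lid ((0.6042236685752869, -0.03413163870573044), (0.13993015885353088, 0.1241774633526802), 5.249897480010986) 0.10941824603045702
 handle ((0.605728268623352, -0.037063635885715485), (0.018857315182685852, 0.05196038633584976), 4.700876712799072) 109 0.1479200436671497
side jar [ 0.4743 -0.0444  0.0348] top 0.4568 44
```

```bash
python3 -m handwheel '[[[0,0,-0.1],[0,-0.25,0]],[[0,0,-0.1],[0,-0.25,0]],[[0,0,-0.1],[0,-0.25,0]],[[0,0,-0.1],[0,-0.25,0]],[[0,0,-0.1],[0,-0.25,0]],[[0,0,-0.1],[0,-0.25,0]],[[0,0,-0.1],[0,-0.25,0]]]' 1; python3 -c "
from rig import *;o=observe();print(o['q'].round(2),o['position'].round(4),o['tool_rot'].round(3))"
```

```text
time_s: 0.8
position: [0.5498, 0.001, 0.2799]
tool_rot: [[-0.004, 1.0, -0.001], [0.707, 0.002, -0.707], [-0.707, -0.003, -0.707]]
ft_force: [-1.1, -0.3, 0.5]
grip_width: 0.0854
gripper_force: 0.0
[  6.72  25.93  72.14 -44.63  89.06  10.24] [0.5498 0.001  0.2799] [[-0.004  1.    -0.001]
 [ 0.707  0.002 -0.707]
 [-0.707 -0.003 -0.707]]
```

```bash
python3 -m handwheel '[[[-0.111,0.064,0.443],[0,0,0]],[[-0.111,0.064,0.443],[0,0,0]],[[-0.111,0.064,0.443],[0,0,0]],[[-0.111,0.064,0.443],[0,0,0]],[[-0.111,0.064,0.443],[0,0,0]],[[-0.111,0.064,0.443],[0,0,0]],[[-0.111,0.064,0.443],[0,0,0]]]' 1; python3 - <<'E'
from h import *
o=observe();print(o['q'].round(2).tolist(),o['position'].round(4),o['tool_rot'].round(3).tolist())
p,d=get_image("wrist");cv2.imwrite("pics/w1.png",p[...,::-1])
c=camera_params("wrist");print(c)
# predicted rim centre
from math import *
def proj(X):
    v=c["R"]@X+c["t"];th=atan2(hypot(v[0],v[1]),v[2]);f=c["K"][0,0];n=hypot(v[0],v[1]);return c["K"][0,2]+f*th*v[0]/n,c["K"][1,2]+f*th*v[1]/n
for a in range(0,360,60):print(proj(np.array([.582+.0345*cos(radians(a)),-.2855+.0345*sin(radians(a)),.095])))
E
```

```text
time_s: 1.5
position: [0.5817, -0.1966, 0.1642]
tool_rot: [[0.002, 1.0, -0.001], [0.708, -0.002, -0.707], [-0.707, 0.0, -0.708]]
ft_force: [0.3, 0.1, 0.7]
grip_width: 0.0857
gripper_force: 0.0
[-13.09, 32.75, 80.98, -49.7, 64.52, 8.87] [ 0.5817 -0.1966  0.1642] [[0.002, 1.0, -0.001], [0.708, -0.002, -0.707], [-0.707, 0.0, -0.708]]
{'K': array([[371.64829954,   0.        , 312.68807479],
       [  0.        , 371.64829954, 238.58876265],
       [  0.        ,   0.        ,   1.        ]]), 'R': array([[ 9.99999955e-01,  8.98008791e-05,  2.85020606e-04],
       [-2.05064239e-04, -4.87563775e-01,  8.73087351e-01],
       [ 2.17369734e-04, -8.73087371e-01, -4.87563735e-01]]), 't': array([-0.58409786, -0.21264202,  0.0652613 ])}
(np.float64(357.3319686305947), np.float64(251.50419867415073))
(np.float64(335.9058994065168), np.float64(230.63894284947725))
(np.float64(283.0786287177375), np.float64(230.65601324394217))
(np.float64(262.3311611428456), np.float64(251.50734130946972))
(np.float64(288.35183615509845), np.float64(268.7145992390167))
(np.float64(331.75403689879266), np.float64(268.7216107997977))
```

View pics/w1.png

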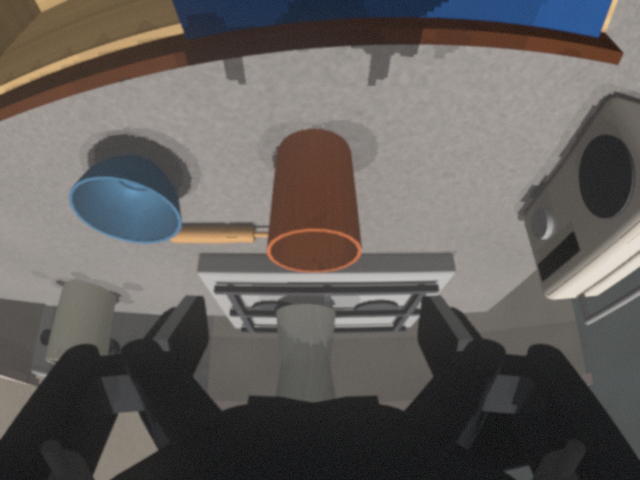

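The wrist view shows the cup rim spanning (267..362, 230..271), about 4.7 px right of the prediction. That puts the cup at x ≈ 0.585. The fingers straddle it and the bowl is clear at the left, so I'm advancing and gripping.

```bash
python3 -m handwheel '[[[-0.005,0.005,0.06],[0,0,0]],[[-0.005,0.005,0.12],[0,0,0]],[[-0.005,0.005,0.18],[0,0,0]],[[-0.005,0.005,0.24],[0,0,0]],[[-0.005,0.005,0.298],[0,0,0]],[[-0.005,0.005,0.298],[0,0,0]],[[-0.005,0.005,0.298],[0,0,0]]]' 1; python3 -c "
from rig import *;o=observe();print(o['q'].round(2).tolist())"; python3 -m handwheel '[[[0,0,0],[0,0,0]],[[0,0,0],[0,0,0]],[[0,0,0],[0,0,0]],[[0,0,0],[0,0,0]],[[0,0,0],[0,0,0]],[[0,0,0],[0,0,0]],[[0,0,0],[0,0,0]],[[0,0,0],[0,0,0]]]' 0 40;  python3 -c "
from rig import *;o=observe();print(o['q'].round(2).tolist())"
```

```text
time_s: 2.25
position: [0.585, -0.3022, 0.0614]
tool_rot: [[0.0, 1.0, 0.001], [0.707, 0.001, -0.707], [-0.707, 0.001, -0.707]]
ft_force: [0.0, 0.0, 0.2]
grip_width: 0.0854
gripper_force: 0.0
[-22.96, 41.86, 83.43, -57.36, 50.62, 13.76]
time_s: 3.05
position: [0.5851, -0.3021, 0.0625]
tool_rot: [[0.001, 1.0, 0.002], [0.706, 0.001, -0.708], [-0.708, 0.002, -0.706]]
ft_force: [-3.1, 1.6, 5.3]
grip_width: 0.0685
gripper_force: 43.7
[-22.93, 41.77, 83.45, -57.41, 50.64, 13.78]
```

```bash
cat > k.py <<'E'
import numpy as np
from scipy.optimize import least_squares as LS
from scipy.spatial.transform import Rotation as Ro
Q=np.array([[-12.335,21.841,74.385,0,83.859,-12.334],[6.72,25.93,72.14,-44.63,89.06,10.24],[-13.09,32.75,80.98,-49.7,64.52,8.87],[-22.96,41.86,83.43,-57.36,50.62,13.76]])
P=np.array([[.5497,.0001,.2307],[.5498,.001,.2799],[.5817,-.1966,.1642],[.585,-.3022,.0614]])
T=[[[0,1,-.0015],[1,0,0],[0,-.0015,-1]],[[-.004,1,-.001],[.707,.002,-.707],[-.707,-.003,-.707]],[[.002,1,-.001],[.708,-.002,-.707],[-.707,0,-.708]],[[0,1,.001],[.707,.001,-.707],[-.707,.001,-.707]]]
def fk(q,p):
    h,a,b,D,s,ex,c=p; e=lambda ax,v:Ro.from_euler(ax,v,degrees=True)
    r1=e('z',q[0]);r2=r1*e('y',q[1]);r3=r1*e('y',q[1]+q[2]);R=r3*e('z',q[3])*e('y',q[4])*e('z',q[5]+c)
    return r1.apply([0,s,h])+r2.apply([0,0,a])+r3.apply([ex,0,b])+R.apply([0,0,D]),R
def res(p):
    o=[]
    for q,x,t in zip(Q,P,T):
        y,R=fk(q,p);o+=list((y-x)*10)+list((R.as_matrix()-np.array(t)).ravel())
    return np.array(o)
best=min((LS(res,[.2,.4,.4,.26,.117,0,c]) for c in(90,-90,0,180)),key=lambda r:r.cost)
p=best.x
lo=np.array([-178.18,-50.72,12.68,-81.47,9.98,-165.26]);hi=np.array([178.18,133.34,142.11,261.47,163.14,165.26])
def ik(pos,R,q0):
    f=lambda q:np.r_[(fk(q,p)[0]-pos)*10,(fk(q,p)[1]*R.inv()).as_rotvec()]
    r=LS(f,np.clip(q0,lo+1,hi-1),bounds=(lo,hi),x_scale=30);return r.x,np.abs(r.fun).max()
E
python3 - <<'E'
from k import *
print(best.cost,p.round(4)); 
rim=np.array([-.0112,0,-.0347]);cax=np.array([-.707,0,-.707])
bay=np.array([.464,-.0514,0])
R0=Ro.from_matrix(T[3]); 
def ori(head,el,roll): # head: deg azimuth, el elevation
    # base: heading -90, el -45 = R0 ; build from R0
    R=Ro.from_euler('z',head+90,degrees=True)*Ro.from_euler('x',-(el+45),degrees=True)*R0
    return R*Ro.from_euler('z',roll,degrees=True)
for head in(-110,-90,-70,-50,-30):
  for el in(-20,-10,0):
    for roll in(-150,150,-130,130):
      R=ori(head,el,roll);c=R.apply(cax);tip=np.degrees(np.arccos(c[2]))
      if tip<108: continue
      hd=c.copy();hd[2]=0;hd/=np.linalg.norm(hd)
      pos=bay-.015*hd+[0,0,.17]-R.apply(rim)
      q,e=ik(pos,R,np.array([0,30,80,-60,60,roll+10]))
      if e<.01: print(head,el,roll,tip.round(),c.round(2),pos.round(3),q.round(),e.round(4),"marg",np.minimum(q-lo,hi-q).min().round(1))
E
```

```text
1.2290076175334584e-06 [ 0.1301  0.5372  0.3507  0.2575  0.1175  0.1031 89.9907]
-110 -20 -150 109.0 [ 0.63  0.7  -0.33] [ 0.436 -0.094  0.167] [   2.   37.   93.  -61.   93. -105.] 0.0 marg 20.5
-110 -10 -150 119.0 [ 0.61  0.63 -0.48] [ 0.436 -0.094  0.174] [   3.   41.   94.  -67.   99. -102.] 0.0 marg 14.8
-110 -10 -130 109.0 [ 0.77  0.54 -0.32] [ 0.432 -0.09   0.171] [  3.  41.  94. -66.  99. -81.] 0.0 marg 15.2
-110 0 -150 128.0 [ 0.57  0.54 -0.61] [ 0.436 -0.092  0.18 ] [  3.  45.  94. -72. 105. -99.] 0.0 marg 9.5
-110 0 -130 117.0 [ 0.75  0.48 -0.45] [ 0.431 -0.089  0.177] [  4.  45.  95. -71. 105. -78.] 0.0 marg 10.0
-90 -20 -150 109.0 [ 0.35  0.87 -0.33] [ 0.453 -0.101  0.167] [   3.   33.  104.  -74.   78. -105.] 0.0 marg 7.5
-90 -10 -150 119.0 [ 0.35  0.8  -0.48] [ 0.452 -0.101  0.174] [  4.  37. 104. -80.  85. -98.] 0.0 marg 1.1
-90 -10 -130 109.0 [ 0.54  0.78 -0.32] [ 0.447 -0.099  0.171] [  5.  37. 105. -80.  85. -77.] 0.0 marg 1.2
```

```bash
cat > pour.py <<'E'
from k import *
rim=np.array([-.0112,0,-.0347]);cax=np.array([-.707,0,-.707]);bay=np.array([.464,-.0514,0])
s=.5**.5;R0=Ro.from_matrix([[0,1,0],[s,0,-s],[-s,0,-s]])
def ori(head,el,roll):
    return Ro.from_euler('z',head+90,degrees=True)*Ro.from_euler('x',-(el+45),degrees=True)*R0*Ro.from_euler('z',roll,degrees=True)
hd=np.array([.69,.72,0])
def way(l):
    R=ori(-90-20*l,-45+35*l,-150*l);return bay-.015*hd+[0,0,.27-.1*min(1,l/.8)]-R.apply(rim),R
def row(a,b): # pose b relative to a
    return (np.round(a[1].inv().apply(b[0]-a[0])/.5,3)+0).tolist(),(np.round((a[1].inv()*b[1]).as_rotvec()/np.pi,3)+0).tolist()
E
python3 - <<'E'
from pour import *
g=(np.array([.5845,-.302,.059]),R0);up=(g[0]+[0,0,.16],R0);w=[way(l) for l in np.linspace(0,1,21)]
print("lift",row(g,up),"over",row(g,w[0]),w[0][0])
q=[-23,42,83,-57,51,14]
for i,x in enumerate([up]+w):
    q,e=ik(*x,q)
    if i%4==1 or e>.001 or i==0:print(i,q.round(),e.round(4),x[1].apply(cax)[2].round(2))
print([list(row(w[0],x)) for x in w[1:11]]);print([list(row(w[10],x)) for x in w[11:]])
E
```

```text
lift ([-0.226, 0.0, -0.226], [0.0, 0.0, 0.0]) over ([0.063, -0.262, -0.568], [0.0, 0.0, 0.0]) [ 0.45365    -0.07881701  0.2375438 ]
0 [-23.  31.  75. -47.  63.  -5.] 0.0 1.0
1 [ -2.  17.  94. -47.  74.  14.] 0.0 1.0
5 [  0.  22.  96. -54.  76.  -5.] 0.0 0.92
9 [  2.  27.  97. -59.  80. -26.] 0.0 0.67
13 [  3.  32.  97. -62.  86. -49.] 0.0 0.29
17 [  3.  37.  96. -65.  91. -73.] 0.0 -0.13
21 [   3.   41.   94.  -67.   99. -102.] 0.0 -0.48
[[[0.007, -0.004, 0.009], [0.005, -0.009, -0.038]], [[0.013, -0.007, 0.019], [0.011, -0.018, -0.076]], [[0.019, -0.011, 0.028], [0.018, -0.026, -0.114]], [[0.024, -0.014, 0.037], [0.026, -0.034, -0.152]], [[0.03, -0.018, 0.045], [0.036, -0.04, -0.19]], [[0.035, -0.021, 0.053], [0.047, -0.045, -0.228]], [[0.04, -0.024, 0.061], [0.059, -0.049, -0.266]], [[0.045, -0.027, 0.069], [0.072, -0.052, -0.304]], [[0.049, -0.029, 0.076], [0.086, -0.053, -0.342]], [[0.054, -0.032, 0.084], [0.101, -0.053, -0.38]]]
[[[0.003, 0.006, 0.005], [0.011, 0.003, -0.039]], [[0.006, 0.011, 0.011], [0.021, 0.007, -0.078]], [[0.009, 0.017, 0.016], [0.03, 0.013, -0.118]], [[0.011, 0.023, 0.02], [0.039, 0.021, -0.157]], [[0.013, 0.029, 0.025], [0.048, 0.029, -0.197]], [[0.015, 0.036, 0.029], [0.055, 0.039, -0.236]], [[0.013, 0.032, 0.028], [0.062, 0.05, -0.276]], [[0.012, 0.028, 0.026], [0.067, 0.063, -0.316]], [[0.01, 0.025, 0.025], [0.071, 0.077, -0.355]], [[0.008, 0.022, 0.023], [0.074, 0.092, -0.394]]]
```

```bash
python3 -m handwheel '[[[-0.04,0,-0.04],[0,0,0]],[[-0.09,0,-0.09],[0,0,0]],[[-0.14,0,-0.14],[0,0,0]],[[-0.19,0,-0.19],[0,0,0]],[[-0.226,0,-0.226],[0,0,0]],[[-0.18,-0.04,-0.28],[0,0,0]],[[-0.134,-0.08,-0.334],[0,0,0]],[[-0.08,-0.13,-0.4],[0,0,0]],[[-0.03,-0.18,-0.46],[0,0,0]],[[0.02,-0.222,-0.515],[0,0,0]]]'
python3 -m handwheel '[[[0.02,-0.02,-0.025],[0,0,0]],[[0.043,-0.04,-0.053],[0,0,0]],[[0.043,-0.04,-0.053],[0,0,0]],[[0.043,-0.04,-0.053],[0,0,0]],[[0.043,-0.04,-0.053],[0,0,0]]]'
python3 - <<'E'
from h import *
print(observe()['q'].round(1))
p,d=get_image("scene");cv2.imwrite("pics/s2.png",cv2.resize(p[150:390,150:470,::-1],(800,600)))
E
```

```text
time_s: 4.05
position: [0.4718, -0.1114, 0.2362]
tool_rot: [[0.0, 1.0, 0.002], [0.708, 0.001, -0.707], [-0.707, 0.001, -0.708]]
ft_force: [0.7, 0.6, -3.4]
grip_width: 0.0684
gripper_force: 46.4
time_s: 4.55
position: [0.4537, -0.08, 0.2391]
tool_rot: [[0.0, 1.0, 0.0], [0.707, 0.0, -0.707], [-0.707, 0.001, -0.707]]
ft_force: [0.1, 1.0, -3.0]
grip_width: 0.0682
gripper_force: 46.5
[ -2.   17.2  93.8 -47.3  74.   13.9]
```

View pics/s2.png

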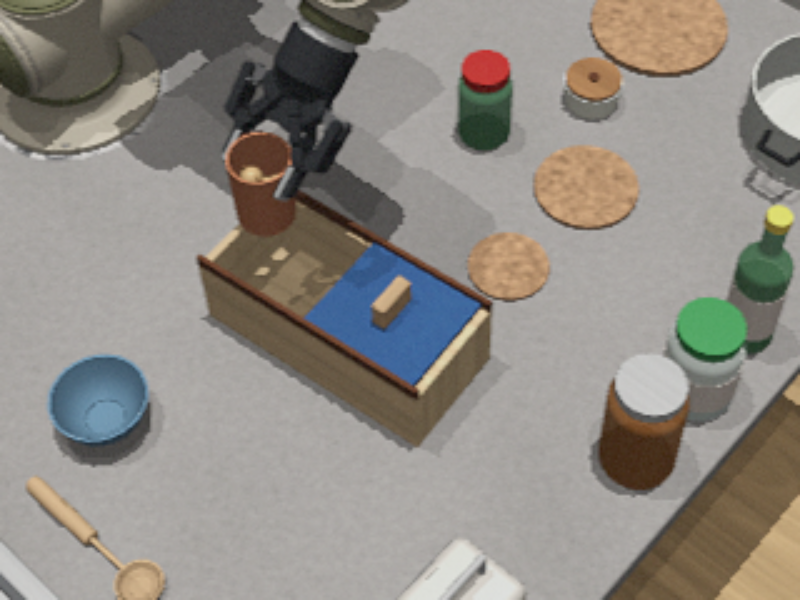

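The crop shows the cup held upright over the bay with its rim at (258,160) and the walnuts inside. Pouring now.

```bash
python3 -m handwheel '[[[0.007,-0.004,0.009],[0.005,-0.009,-0.038]],[[0.013,-0.007,0.019],[0.011,-0.018,-0.076]],[[0.019,-0.011,0.028],[0.018,-0.026,-0.114]],[[0.024,-0.014,0.037],[0.026,-0.034,-0.152]],[[0.03,-0.018,0.045],[0.036,-0.04,-0.19]],[[0.035,-0.021,0.053],[0.047,-0.045,-0.228]],[[0.04,-0.024,0.061],[0.059,-0.049,-0.266]],[[0.045,-0.027,0.069],[0.072,-0.052,-0.304]],[[0.049,-0.029,0.076],[0.086,-0.053,-0.342]],[[0.054,-0.032,0.084],[0.101,-0.053,-0.38]]]'
python3 -m handwheel '[[[0.003,0.006,0.005],[0.011,0.003,-0.039]],[[0.006,0.011,0.011],[0.021,0.007,-0.078]],[[0.009,0.017,0.016],[0.03,0.013,-0.118]],[[0.011,0.023,0.02],[0.039,0.021,-0.157]],[[0.013,0.029,0.025],[0.048,0.029,-0.197]],[[0.015,0.036,0.029],[0.055,0.039,-0.236]],[[0.013,0.032,0.028],[0.062,0.05,-0.276]],[[0.012,0.028,0.026],[0.067,0.063,-0.316]],[[0.01,0.025,0.025],[0.071,0.077,-0.355]],[[0.008,0.022,0.023],[0.074,0.092,-0.394]]]'
python3 -m handwheel '[[[0,0,0],[0,0,0]],[[0,0,0],[0,0,0]],[[0,0,0],[0,0,0]],[[0,0,0],[0,0,0]],[[0,0,0],[0,0,0]],[[0,0,0],[0,0,0]],[[0,0,0],[0,0,0]]]'
python3 - <<'E'
from h import *
p,d=get_image("scene");q,_=get_image("side")
a=cv2.resize(p[200:320,210:370,::-1],(400,300));b=cv2.resize(q[210:360,240:440,::-1],(400,300))
cv2.imwrite("pics/s3.png",np.hstack([a,b]))
E
```

```text
time_s: 5.6
position: [0.4379, -0.091, 0.1898]
tool_rot: [[-0.932, 0.327, -0.155], [0.284, 0.394, -0.874], [-0.225, -0.859, -0.46]]
ft_force: [0.0, -0.3, -3.0]
grip_width: 0.0689
gripper_force: 46.4
time_s: 6.6
position: [0.4361, -0.0956, 0.1742]
tool_rot: [[-0.517, -0.786, -0.339], [0.031, 0.378, -0.925], [0.856, -0.488, -0.171]]
ft_force: [-0.4, 0.0, -2.5]
grip_width: 0.0685
gripper_force: 46.6
time_s: 7.3
position: [0.4356, -0.0951, 0.1745]
tool_rot: [[-0.521, -0.784, -0.337], [0.031, 0.377, -0.926], [0.853, -0.493, -0.172]]
ft_force: [-0.6, 0.4, -2.2]
grip_width: 0.0688
gripper_force: 46.6
```

View pics/s3.png

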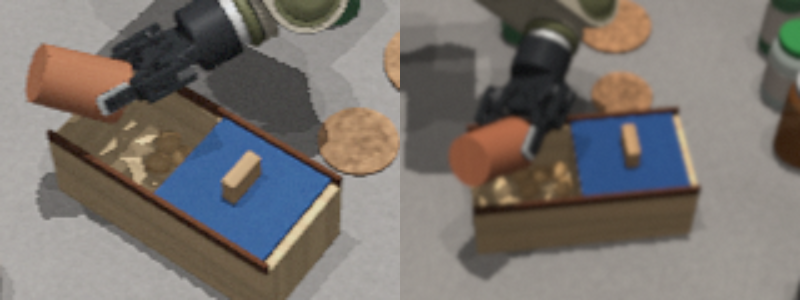

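The left crop shows the tipped cup over the bay, and both views show nuts in the bay around (160,150). The force dropped about 0.8 N, which fits an empty cup. I'll give it an extra tip and shake, then compute the return and placing moves.

```bash
python3 -m handwheel '[[[0,0,0],[0,0,-0.045]],[[0,0,0],[0,0,-0.09]],[[0,0,0],[0,0,-0.12]],[[0,0,0],[0,0,-0.09]],[[0,0,0],[0,0,-0.12]],[[0,0,0],[0,0,-0.09]],[[0,0,0],[0,0,-0.12]],[[0,0,0],[0,0,-0.12]],[[0,0,0],[0,0,-0.045]],[[0,0,0],[0,0,0]]]'
python3 - <<'E'
from pour import *
E=way(1);dz=np.array([0,0,.05])
W=[(way(l)[0]+[0,0,.03*min(1,(1-l)*4)],way(l)[1]) for l in np.linspace(.95,0,20)]
print([list(row(E,x)) for x in W[1::2]])
q=np.array([-2,17,94,-47,74,14.])
s=W[-1];tr=np.array([.610,.307,0])
for hd in(-100,-90,-75,-60,-45):
    Z=Ro.from_euler('z',hd+90,degrees=True);R=Z*R0
    pl=(tr-Z.apply([0,.0165,-.067]),R);hi_=(pl[0]+[0,0,.10],R);hh=(pl[0]+[0,0,.2],R)
    a=ik(*hh,q);b=ik(*hi_,a[0]);c=ik(*pl,b[0])
    print(hd,a[1].round(4),b[1].round(4),c[1].round(4),b[0].round(),c[0].round(),pl[0].round(3), row(s,hh),row(s,hi_),row(hi_,pl))
E
```

```text
time_s: 8.4
position: [0.4356, -0.0951, 0.1745]
tool_rot: [[-0.465, -0.818, -0.337], [0.005, 0.379, -0.926], [0.885, -0.433, -0.172]]
ft_force: [-0.0, -0.1, -1.9]
grip_width: 0.0686
gripper_force: 46.6
[[[0.015, -0.006, -0.003], [-0.003, -0.022, 0.081]], [[0.028, -0.013, -0.006], [-0.012, -0.043, 0.161]], [[0.052, -0.026, -0.013], [-0.027, -0.063, 0.24]], [[0.064, -0.034, -0.019], [-0.048, -0.079, 0.318]], [[0.076, -0.044, -0.026], [-0.074, -0.092, 0.394]], [[0.088, -0.055, -0.034], [-0.105, -0.1, 0.469]], [[0.1, -0.067, -0.043], [-0.142, -0.102, 0.541]], [[0.113, -0.08, -0.052], [-0.182, -0.097, 0.611]], [[0.128, -0.094, -0.062], [-0.226, -0.083, 0.678]], [[0.143, -0.109, -0.073], [-0.273, -0.06, 0.741]]]
-100 0.0 0.0 0.0 [ 28.  54.  36. -38. 116.  28.] [ 28.  58.  42. -36. 108.  35.] [0.607 0.291 0.067] ([0.523, 0.307, -0.522], [0.039, 0.0, 0.039]) ([0.665, 0.307, -0.38], [0.039, 0.0, 0.039]) ([0.141, 0.0, 0.141], [0.0, 0.0, 0.0])
-90 0.0 0.0 0.0 [ 29.  51.  42. -41. 108.  23.] [ 29.  56.  47. -39. 100.  30.] [0.61  0.29  0.067] ([0.523, 0.313, -0.522], [0.0, 0.0, 0.0]) ([0.664, 0.313, -0.38], [0.0, 0.0, 0.0]) ([0.141, 0.0, 0.141], [0.0, 0.0, 0.0])
-75 0.0 0.0 0.0 [ 30.  47.  51. -43.  95.  16.] [ 30.  52.  56. -43.  87.  24.] [0.614 0.291 0.067] ([0.524, 0.321, -0.522], [-0.059, 0.0, -0.059]) ([0.665, 0.321, -0.381], [-0.059, 0.0, -0.059]) ([0.141, 0.0, 0.141], [0.0, 0.0, 0.0])
-60 0.0 0.0 0.0 [ 31.  43.  60. -46.  82.   9.] [ 31.  49.  65. -47.  74.  18.] [0.618 0.293 0.067] ([0.526, 0.329, -0.525], [-0.118, 0.0, -0.118]) ([0.668, 0.329, -0.383], [-0.118, 0.0, -0.118]) ([0.141, 0.0, 0.141], [0.0, 0.0, 0.0])
-45 0.0 0.0 0.0 [ 30.  39.  69. -48.  68.   2.] [ 30.  45.  73. -52.  60.  12.] [0.622 0.295 0.067] ([0.53, 0.336, -0.528], [-0.177, 0.0, -0.177]) ([0.671, 0.336, -0.387], [-0.177, 0.0, -0.177]) ([0.141, 0.0, 0.141], [0.0, 0.0, 0.0])
```

```bash
python3 -m handwheel '[[[0.008,-0.003,-0.002],[-0.001,-0.011,0.04]],[[0.015,-0.006,-0.003],[-0.003,-0.022,0.081]],[[0.021,-0.01,-0.005],[-0.007,-0.033,0.121]],[[0.028,-0.013,-0.006],[-0.012,-0.043,0.161]],[[0.04,-0.02,-0.01],[-0.02,-0.053,0.2]],[[0.052,-0.026,-0.013],[-0.027,-0.063,0.24]],[[0.058,-0.03,-0.016],[-0.038,-0.071,0.279]],[[0.064,-0.034,-0.019],[-0.048,-0.079,0.318]],[[0.07,-0.039,-0.022],[-0.061,-0.086,0.356]],[[0.076,-0.044,-0.026],[-0.074,-0.092,0.394]]]'
python3 - <<'E'
from pour import *
f=lambda l:(way(l)[0]+[0,0,.03*min(1,(1-l)*4)],way(l)[1])
a=f(.5)
print([list(row(a,f(l))) for l in np.linspace(.45,0,10)])
E
```

```text
time_s: 9.4
position: [0.4405, -0.0913, 0.22]
tool_rot: [[-0.946, 0.271, -0.175], [0.28, 0.419, -0.864], [-0.161, -0.867, -0.472]]
ft_force: [0.6, -0.4, -2.4]
grip_width: 0.0687
gripper_force: 46.5
[[[-0.004, -0.006, -0.006], [-0.011, -0.002, 0.039]], [[-0.007, -0.011, -0.012], [-0.022, -0.002, 0.078]], [[-0.011, -0.017, -0.018], [-0.033, 0.0, 0.117]], [[-0.016, -0.023, -0.025], [-0.044, 0.003, 0.155]], [[-0.02, -0.029, -0.031], [-0.054, 0.007, 0.193]], [[-0.025, -0.036, -0.038], [-0.065, 0.014, 0.231]], [[-0.03, -0.042, -0.046], [-0.075, 0.021, 0.269]], [[-0.035, -0.05, -0.053], [-0.084, 0.03, 0.306]], [[-0.04, -0.057, -0.061], [-0.093, 0.041, 0.343]], [[-0.046, -0.065, -0.068], [-0.101, 0.053, 0.38]]]
```

```bash
python3 -m handwheel '[[[-0.007,-0.011,-0.012],[-0.022,-0.002,0.078]],[[-0.011,-0.017,-0.018],[-0.033,0,0.117]],[[-0.016,-0.023,-0.025],[-0.044,0.003,0.155]],[[-0.02,-0.029,-0.031],[-0.054,0.007,0.193]],[[-0.025,-0.036,-0.038],[-0.065,0.014,0.231]],[[-0.03,-0.042,-0.046],[-0.075,0.021,0.269]],[[-0.035,-0.05,-0.053],[-0.084,0.03,0.306]],[[-0.04,-0.057,-0.061],[-0.093,0.041,0.343]],[[-0.046,-0.065,-0.068],[-0.101,0.053,0.38]],[[-0.046,-0.065,-0.068],[-0.101,0.053,0.38]]]'
python3 -m handwheel '[[[0.05,0.03,-0.05],[0,0,0]],[[0.1,0.06,-0.1],[0,0,0]],[[0.15,0.09,-0.15],[0,0,0]],[[0.21,0.126,-0.21],[0,0,0]],[[0.27,0.162,-0.27],[0,0,0]],[[0.33,0.198,-0.33],[0,0,0]],[[0.39,0.234,-0.39],[0,0,0]],[[0.44,0.264,-0.44],[0,0,0]],[[0.49,0.293,-0.49],[0,0,0]],[[0.523,0.313,-0.522],[0,0,0]]]'
python3 - <<'E'
from h import *
import k
o=observe();print(o['tool_rot'].round(3).tolist(),o['position'].round(4),o['q'].round(1))
p,d=get_image("scene");np.save("s4.npy",d);q,_=get_image("side")
a=cv2.resize(p[200:320,210:370,::-1],(400,300),interpolation=3);b=cv2.resize(q[210:360,240:440,::-1],(400,300))
cv2.imwrite("pics/s4.png",np.vstack([np.hstack([a,b]),cv2.resize(p[100:340,210:530,::-1],(400,300)).repeat(1,0).__class__ and np.hstack([cv2.resize(p[100:340,210:530,::-1],(400,300)),cv2.resize(q[150:450,200:600,::-1],(400,300))])]))
E
```

```text
time_s: 10.4
position: [0.4598, -0.0822, 0.2686]
tool_rot: [[-0.055, 0.998, -0.041], [0.725, 0.011, -0.689], [-0.687, -0.067, -0.724]]
ft_force: [0.3, -0.9, -2.5]
grip_width: 0.0683
gripper_force: 46.5
time_s: 11.4
position: [0.6113, 0.2919, 0.2642]
tool_rot: [[-0.063, 0.997, -0.043], [0.723, 0.016, -0.69], [-0.688, -0.074, -0.722]]
ft_force: [0.1, -0.8, -1.7]
grip_width: 0.0683
gripper_force: 46.8
[[-0.063, 0.997, -0.043], [0.723, 0.016, -0.69], [-0.688, -0.074, -0.722]] [0.6113 0.2919 0.2642] [ 28.4  49.2  29.3 -42.8 120.1   9.7]
```

View pics/s4.png

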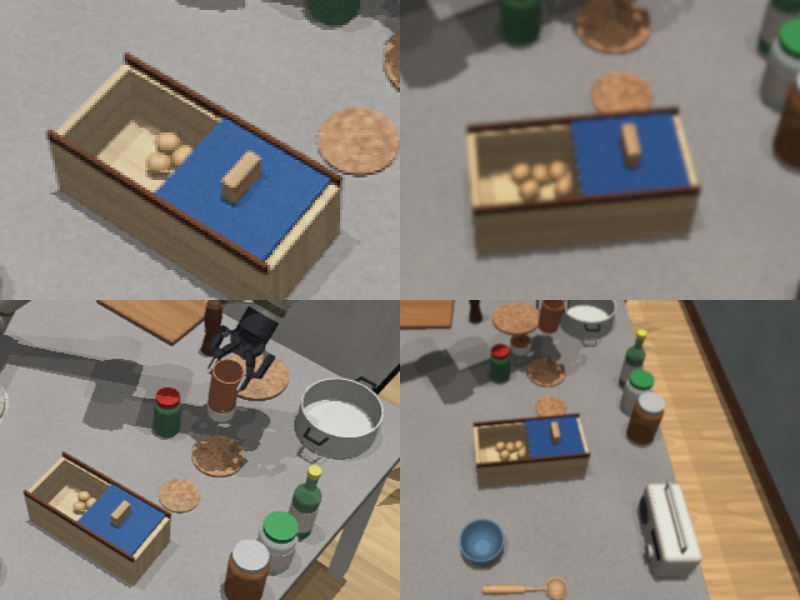

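The crops show the nuts in the bay, about six visible in the side view around (540,178). The cup is held over the middle trivet, but the tool is about 4° off. I'll correct it from the measured pose.

```bash
python3 - <<'E'
from pour import *
from rig import observe
o=observe();m=(o['position'],Ro.from_matrix(o['tool_rot']))
tr=np.array([.610,.307,0])
print([row(m,(tr-np.array([0,.0165,-.0615])+[0,0,.008+z],R0)) for z in(.1,)])
E
```

```text
[([0.126, 0.011, 0.137], [-0.013, -0.008, 0.021])]
```

```bash
python3 -m handwheel '[[[0.04,0.004,0.04],[-0.005,-0.004,0.01]],[[0.08,0.008,0.08],[-0.013,-0.008,0.021]],[[0.126,0.011,0.137],[-0.013,-0.008,0.021]],[[0.126,0.011,0.137],[-0.013,-0.008,0.021]],[[0.126,0.011,0.137],[-0.013,-0.008,0.021]],[[0.126,0.011,0.137],[-0.013,-0.008,0.021]]]'
python3 - <<'E'
from h import *
p,d=get_image("scene");W=pts("scene",d)
h=cv2.cvtColor(p,cv2.COLOR_RGB2HSV);m=(W[...,0]>.53)&(W[...,0]<.7)&(W[...,1]>.2)&(W[...,1]<.4)&(W[...,2]>.06)&((h[...,0]<12)|(h[...,0]>172))&(h[...,1]>100)
w=W[m];v,u=np.where(m);print(len(w),w.min(0).round(3),w.max(0).round(3),u.min(),u.max(),v.min(),v.max())
t=w[w[:,2]>w[:,2].max()-.012];A=np.c_[t[:,:2],np.ones(len(t))];
print("rim circle",cv2.minEnclosingCircle(t[:,:2].astype(np.float32)))
a,b=max(0,int(u.mean())-50),int(v.mean())-45
cv2.imwrite("pics/s5.png",cv2.resize(p[b:b+90,a:a+110,::-1],(660,540)))
E
```

```text
time_s: 12.1
position: [0.6109, 0.2881, 0.1751]
tool_rot: [[0.009, 1.0, 0.002], [0.708, -0.005, -0.706], [-0.706, 0.007, -0.708]]
ft_force: [0.4, 0.1, -2.4]
grip_width: 0.0684
gripper_force: 46.8
723 [0.576 0.265 0.108] [0.644 0.339 0.217] 375 399 171 209
rim circle ((0.6099867820739746, 0.301430344581604), 0.0371650829911232)
```

View pics/s5.png

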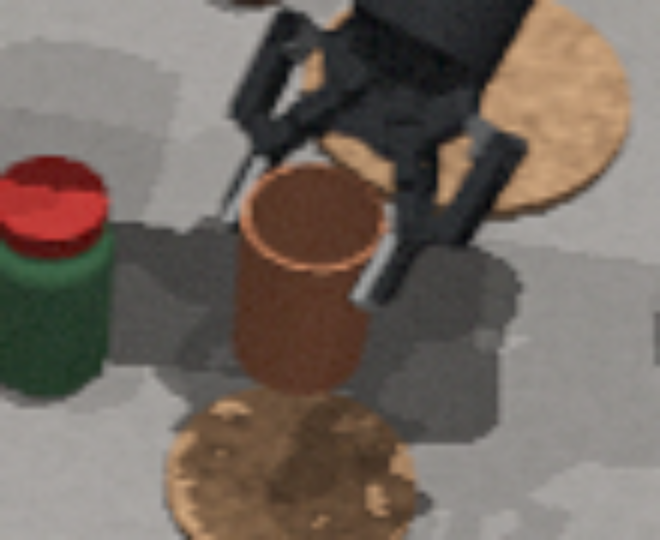

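The cup looks empty and upright, with its rim centred at about (315,218) in the crop, 5 mm from the trivet centre. Lowering it.

```bash
python3 -m handwheel '[[[0.03,0,0.02],[0,0,0]],[[0.06,0,0.05],[0,0,0]],[[0.09,0,0.08],[0,0,0]],[[0.115,0,0.1],[0,0,0]],[[0.13,0,0.116],[0,0,0]],[[0.142,0,0.128],[0,0,0]],[[0.142,0,0.128],[0,0,0]],[[0.142,0,0.128],[0,0,0]]]'
python3 -m handwheel '[[[0.004,0,0.004],[0,0,0]],[[0.007,0,0.007],[0,0,0]],[[0.01,0,0.01],[0,0,0]],[[0.01,0,0.01],[0,0,0]]]'
```

```text
time_s: 12.95
position: [0.611, 0.2933, 0.0779]
tool_rot: [[0.007, 1.0, 0.0], [0.708, -0.005, -0.706], [-0.706, 0.005, -0.708]]
ft_force: [-0.5, -0.4, -2.7]
grip_width: 0.0684
gripper_force: 46.8
time_s: 13.35
position: [0.6108, 0.2932, 0.0704]
tool_rot: [[0.007, 1.0, 0.0], [0.708, -0.005, -0.707], [-0.707, 0.005, -0.708]]
ft_force: [-0.5, 0.4, 0.4]
grip_width: 0.0682
gripper_force: 46.8
```

```bash
python3 -m handwheel '[[[0.001,0,0.001],[0,0,0]],[[0.001,0,0.001],[0,0,0]],[[0.001,0,0.001],[0,0,0]],[[0.001,0,0.001],[0,0,0]],[[0.001,0,0.001],[0,0,0]],[[0.001,0,0.001],[0,0,0]]]' 1
python3 -m handwheel '[[[0,0,-0.03],[0,0,0]],[[0,0,-0.07],[0,0,0]],[[0,0,-0.12],[0,0,0]],[[0,0,-0.18],[0,0,0]],[[0,0,-0.25],[0,0,0]],[[0,0,-0.32],[0,0,0]],[[0,0,-0.38],[0,0,0]],[[0,0,-0.38],[0,0,0]]]'
python3 - <<'E'
from pour import *
from h import *
o=observe();m=(o['position'],Ro.from_matrix(o['tool_rot']));print(o['q'].round(1))
p,d=get_image("scene");W=pts("scene",d);q,_=get_image("side")
h=cv2.cvtColor(p,cv2.COLOR_RGB2HSV);k=(W[...,0]>.53)&(W[...,0]<.7)&(W[...,1]>.2)&(W[...,1]<.4)&(W[...,2]>.085)&((h[...,0]<12)|(h[...,0]>172))&(h[...,1]>100)
w=W[k];print(len(w),w[:,2].max(),cv2.minEnclosingCircle(w[:,:2].astype(np.float32)))
a=cv2.resize(p[140:260,300:460,::-1],(400,300));b=cv2.resize(q[250:350,265:398,::-1],(400,300),interpolation=3)
cv2.imwrite("pics/s6.png",np.hstack([a,b]))
# down poses over handle: tool down, closing along keeper x (yaw 5.7)
y=np.radians(5.7);kx=np.array([np.cos(y),np.sin(y),0]);
hnd=np.array([.6053,-.0378,0])
R=Ro.from_matrix(np.array([[-np.sin(y),np.cos(y),0],[np.cos(y),np.sin(y),0],[0,0,-1]]))
R=Ro.from_matrix(np.c_[np.cross(kx,[0,0,-1]),kx,[0,0,-1]])
g=(hnd+[0,0,.128-.0187+.006],R);up=(g[0]+[0,0,.12],R)
sh=(g[0]-kx*.145,R)
qq=o['q']
for x in(up,g,sh):
    qq,e=ik(*x,qq);print(x[0].round(4),qq.round(),e)
print(R.as_matrix().round(3).tolist(),row(m,up),row(up,g),row(g,sh))
E
```

```text
time_s: 13.95
position: [0.6108, 0.2932, 0.0695]
tool_rot: [[0.006, 1.0, -0.0], [0.708, -0.005, -0.707], [-0.707, 0.004, -0.708]]
ft_force: [-1.3, 0.1, 0.3]
grip_width: 0.0854
gripper_force: 0.0
time_s: 14.75
position: [0.5988, 0.4183, 0.2006]
tool_rot: [[0.006, 1.0, 0.01], [0.711, 0.003, -0.703], [-0.703, 0.011, -0.711]]
ft_force: [0.4, -0.1, 0.2]
grip_width: 0.0855
gripper_force: 0.0
[ 37.2  61.4  12.8 -44.8 126.5  16.3]
203 0.11132305017753388 ((0.606328010559082, 0.30785226821899414), 0.03895812854170799)
[ 0.6053 -0.0378  0.2353] [-15.  27.  64.   0.  88. -20.] 5.551115123125783e-15
[ 0.6053 -0.0378  0.1153] [-15.  33.  75.  -0.  72. -20.] 2.9813747906019907e-10
[ 0.461  -0.0522  0.1153] [-21.  21.  98.  -0.  61. -27.] 1.3247867211637908e-12
[[-0.099, 0.995, 0.0], [0.995, 0.099, 0.0], [0.0, 0.0, -1.0]] ([-0.697, 0.011, 0.593], [-0.009, 0.248, -0.031]) ([0.0, 0.0, 0.24], [0.0, 0.0, 0.0]) ([0.0, -0.29, 0.0], [0.0, 0.0, 0.0])
```

View pics/s6.png

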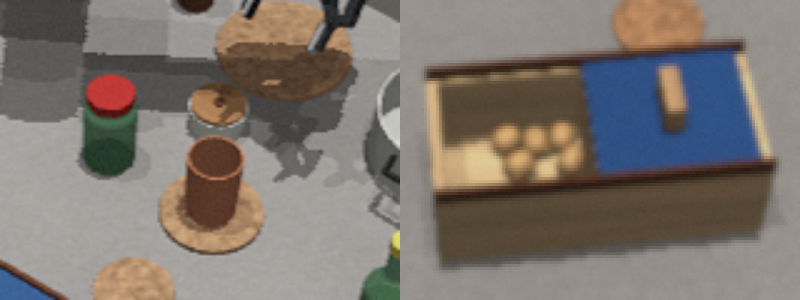

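The left crop shows the cup upright on the middle trivet at (213,185). The right crop shows five nuts at (507,137), (535,138), (562,133), (518,160) and (570,155). The sixth may be hidden behind the front wall, so I'll check from above before shutting the lid.

```bash
python3 -m handwheel '[[[-0.07,0.001,0.05],[0,0.02,0]],[[-0.14,0.002,0.11],[0,0.05,0]],[[-0.21,0.003,0.17],[0,0.08,-0.01]],[[-0.28,0.004,0.23],[0,0.11,-0.01]],[[-0.35,0.005,0.29],[0,0.14,-0.02]],[[-0.42,0.006,0.35],[0,0.17,-0.02]],[[-0.49,0.007,0.41],[0,0.2,-0.03]],[[-0.56,0.008,0.47],[-0.005,0.23,-0.03]],[[-0.63,0.01,0.53],[-0.009,0.248,-0.031]],[[-0.697,0.011,0.593],[-0.009,0.248,-0.031]]]'
python3 -m handwheel '[[[0,0,0],[0,0,0]],[[0,0,0],[0,0,0]],[[0,0,0],[0,0,0]]]'
python3 - <<'E'
from h import *
p,d=get_image("wrist");cv2.imwrite("pics/w7.png",p[...,::-1])
E
```

```text
time_s: 15.85
position: [0.6046, -0.0437, 0.2347]
tool_rot: [[-0.094, 0.996, 0.0], [0.996, 0.094, -0.001], [-0.001, 0.0, -1.0]]
ft_force: [1.6, 1.1, -0.5]
grip_width: 0.0854
gripper_force: 0.0
time_s: 16.15
position: [0.6052, -0.039, 0.2342]
tool_rot: [[-0.098, 0.995, -0.001], [0.995, 0.098, -0.002], [-0.002, -0.002, -1.0]]
ft_force: [0.1, 0.4, 1.3]
grip_width: 0.0855
gripper_force: 0.0
```

View pics/w7.png

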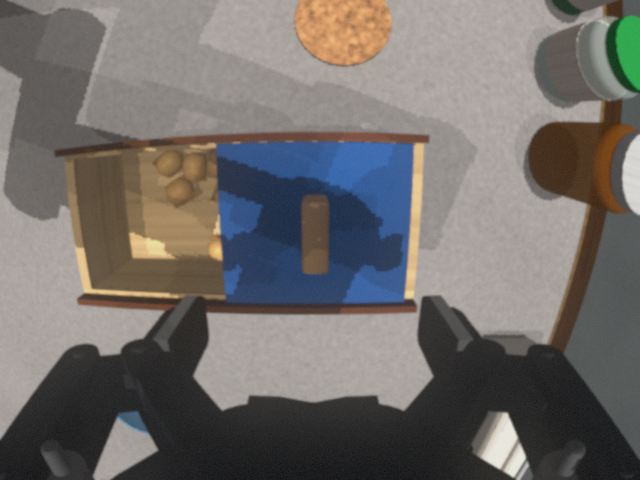

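Three nuts are visible at (170,162), (195,167) and (180,192), and part of a fourth at (216,247). The lid edge hides the rest, so I'll look from the robot's side.

```bash
python3 -m handwheel '[[[0,-0.09,0],[0,0,0]],[[0,-0.18,0],[0,0,0]],[[0,-0.27,0],[0,0,0]],[[0,-0.36,0],[0,0,0]],[[0,-0.4,0],[0,0,0]],[[0,-0.4,0],[0,0,0]],[[0,-0.4,0],[0,0,0]]]'
python3 - <<'E'
from h import *
p,d=get_image("wrist");cv2.imwrite("pics/w8.png",cv2.resize(p[110:330,200:520,::-1],(800,550)))
E
```

```text
time_s: 16.9
position: [0.4071, -0.0588, 0.2351]
tool_rot: [[-0.099, 0.995, 0.0], [0.995, 0.099, -0.003], [-0.003, -0.0, -1.0]]
ft_force: [-0.0, 0.9, 1.0]
grip_width: 0.0852
gripper_force: 0.0
```

View pics/w8.png

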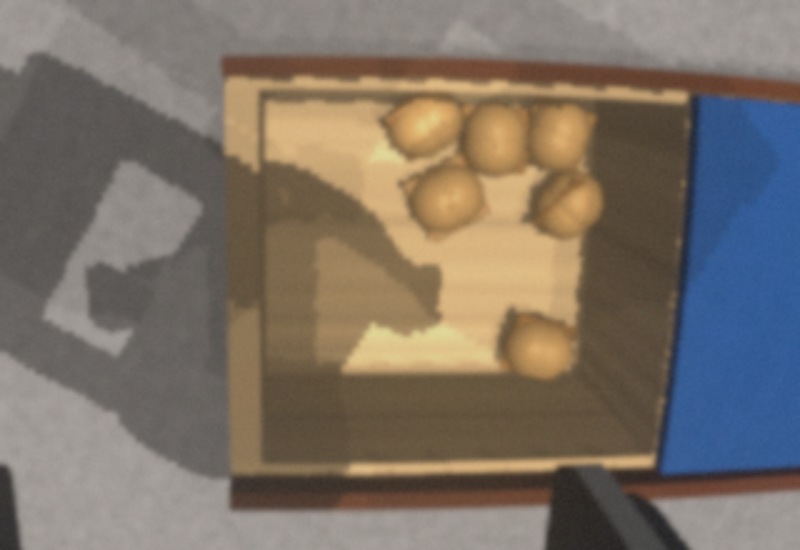

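All six nuts are in the bay: (425,125), (497,138), (560,138), (447,200), (568,205) and (538,345). Now the lid.

```bash
python3 -m handwheel '[[[0,0.1,0],[0,0,0]],[[0,0.2,0],[0,0,0]],[[0,0.3,0],[0,0,0]],[[0,0.4,0],[0,0,0]],[[0,0.4,0.06],[0,0,0]],[[0,0.4,0.12],[0,0,0]],[[0,0.4,0.18],[0,0,0]],[[0,0.4,0.237],[0,0,0]],[[0,0.4,0.237],[0,0,0]],[[0,0.4,0.237],[0,0,0]]]' 1
python3 -m handwheel '[[[0,0,0],[0,0,0]],[[0,0,0],[0,0,0]],[[0,0,0],[0,0,0]],[[0,0,0],[0,0,0]],[[0,0,0],[0,0,0]],[[0,0,0],[0,0,0]],[[0,0,0],[0,0,0]],[[0,0,0],[0,0,0]],[[0,0,0],[0,0,0]]]' 0 30
```

```text
time_s: 17.95
position: [0.6062, -0.0394, 0.116]
tool_rot: [[-0.099, 0.995, -0.001], [0.995, 0.099, -0.002], [-0.002, -0.002, -1.0]]
ft_force: [0.4, -0.9, 0.5]
grip_width: 0.0857
gripper_force: 0.0
time_s: 18.85
position: [0.6056, -0.0399, 0.1165]
tool_rot: [[-0.099, 0.995, -0.0], [0.995, 0.099, -0.003], [-0.003, -0.001, -1.0]]
ft_force: [-1.0, 0.5, 5.5]
grip_width: 0.0174
gripper_force: 31.8
```

```bash
python3 -m handwheel '[[[0,-0.02,0],[0,0,0]],[[0,-0.05,0],[0,0,0]],[[0,-0.08,0],[0,0,0]],[[0,-0.11,0],[0,0,0]],[[0,-0.14,0],[0,0,0]],[[0,-0.17,0],[0,0,0]],[[0,-0.2,0],[0,0,0]],[[0,-0.23,0],[0,0,0]],[[0,-0.26,0],[0,0,0]],[[0,-0.26,0],[0,0,0]]]'
python3 -m handwheel '[[[0,-0.005,0],[0,0,0]],[[0,-0.01,0],[0,0,0]],[[0,-0.015,0],[0,0,0]],[[0,-0.02,0],[0,0,0]],[[0,-0.02,0],[0,0,0]]]'
```

```text
time_s: 19.85
position: [0.4751, -0.0531, 0.1164]
tool_rot: [[-0.098, 0.995, -0.001], [0.995, 0.098, -0.003], [-0.003, -0.002, -1.0]]
ft_force: [-1.5, -2.2, 4.6]
grip_width: 0.0173
gripper_force: 31.5
time_s: 20.35
position: [0.4672, -0.0539, 0.1165]
tool_rot: [[-0.099, 0.995, 0.001], [0.995, 0.099, -0.003], [-0.003, 0.001, -1.0]]
ft_force: [4.2, -1.4, 3.9]
grip_width: 0.0174
gripper_force: 31.9
```

```bash
for i in 1 2; do python3 -m handwheel '[[[0,-0.003,0],[0,0,0]],[[0,-0.006,0],[0,0,0]],[[0,-0.006,0],[0,0,0]]]' | egrep "pos|ft"; done
```

```text
position: [0.4671, -0.054, 0.1165]
ft_force: [21.9, 3.1, -7.2]
position: [0.467, -0.054, 0.1165]
ft_force: [37.8, 9.2, -16.5]
```

```bash
python3 -m handwheel '[[[0,-0.003,0],[0,0,0]],[[0,-0.006,0],[0,0,0]],[[0,-0.006,0],[0,0,0]]]' | egrep "pos|ft"
```

```text
position: [0.467, -0.0541, 0.1166]
ft_force: [54.5, 14.5, -27.4]
```

The lid is hard against its stop. I'll relieve the force, release and retreat.

```bash
python3 -m handwheel '[[[0,0.006,0],[0,0,0]],[[0,0.012,0],[0,0,0]],[[0,0.012,0],[0,0,0]]]' | egrep "pos|ft"
python3 -m handwheel '[[[0,0,0],[0,0,0]],[[0,0,0],[0,0,0]],[[0,0,0],[0,0,0]],[[0,0,0],[0,0,0]],[[0,0,0],[0,0,0]],[[0,0,0],[0,0,0]],[[0,0,0],[0,0,0]]]' 1 
python3 -m handwheel '[[[0,0,-0.05],[0,0,0]],[[0,0,-0.11],[0,0,0]],[[0,0,-0.17],[0,0,0]],[[0,0,-0.23],[0,0,0]],[[0,0,-0.3],[0,0,0]],[[0,0,-0.3],[0,0,0]],[[0,0,-0.3],[0,0,0]]]'
python3 - <<'E'
from h import *
for n in("scene","side"):
    p,d=get_image(n);W=pts(n,d);h=cv2.cvtColor(p,cv2.COLOR_RGB2HSV)
    z=W[...,2];x=W[...,0];y=W[...,1]
    r=(y>-.13)&(y<.05)&(x>.35)&(x<.72)
    l=W[r&(z>.1)&(z<.118)&(h[...,0]>95)&(h[...,0]<130)&(h[...,1]>110)];g=W[r&(z>.136)&(z<.15)]
    print(n,"lid",cv2.minAreaRect(l[:,:2].astype(np.float32)),"handle",np.median(g,0).round(4),len(g))
    k=(x>.53)&(x<.7)&(y>.2)&(y<.4)&(z>.085)&(z<.15)&((h[...,0]<12)|(h[...,0]>172))&(h[...,1]>100)
    w=W[k]; print(" cup",w[:,2].max(),cv2.minEnclosingCircle(w[:,:2].astype(np.float32)))
E
```

```text
position: [0.4671, -0.054, 0.1165]
ft_force: [21.1, 3.6, -5.5]
time_s: 22.25
position: [0.463, -0.054, 0.1162]
tool_rot: [[-0.099, 0.995, -0.001], [0.995, 0.099, -0.002], [-0.002, -0.002, -1.0]]
ft_force: [0.5, 0.2, 0.0]
grip_width: 0.0855
gripper_force: 0.0
time_s: 22.95
position: [0.4632, -0.0536, 0.2663]
tool_rot: [[-0.099, 0.995, -0.001], [0.995, 0.099, -0.003], [-0.003, -0.001, -1.0]]
ft_force: [-0.6, -1.4, -0.1]
grip_width: 0.0858
gripper_force: 0.0
scene lid ((0.46712547540664673, -0.04939108341932297), (0.14610852301120758, 0.12881720066070557), 5.879676342010498) handle [ 0.4672 -0.0567  0.1425] 112
 cup 0.10941788942491096 ((0.6070634722709656, 0.30820149183273315), 0.03913294896483421)
side lid ((0.4659979045391083, -0.04765670746564865), (0.140014186501503, 0.12769630551338196), 5.27625846862793) handle [ 0.4663 -0.0533  0.1427] 111
 cup 0.10716884464408032 ((0.6081834435462952, 0.3089105784893036), 0.03642779216170311)
```

```bash
python3 -c "from rig import *;print(close_job())"
```

```text
the job is handed in; nothing more can be done
None
```

All six walnuts are in the keeper's bay, the empty cup stands released on the middle-sized trivet, and the lid is shut against its stop; the job is handed in, but it returned no verdict, and I didn't re-measure the jar, bowl, dish and spoon afterwards.

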